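Hang a bushing magazine on its keyholes and load it

TASK

Hang the blue bushing magazine on the assembly stand: bring the two keyholes in its back plate over the two screw heads on the posts, then push it down until it is fully home and both brass spring pins have snapped out above the plate. Load the two loose bronze bushings into its channel from the top, one on the other, and let go of everything. Leave the tape measure, the black tape roll and the red pliers where they are.

Things in the scene. Friction and masses are not known exactly. Their poses are not given: they have to be found in the camera images.
- stand: Fixed assembly stand: two upright aluminium T-slot posts, 30 x 30 mm, 170 mm high, 60 mm from middle to middle, on a dark steel foot 200 mm wide, 14 mm high, reaching 30 mm before and 120 mm behind the posts' front faces. Origin: on the bench midway between the posts, in the plane of their front faces. x points into the posts, away from the robot; y to the left along the foot; z up.
- screw_range (a point): Point on the plane of the posts' front faces, midway, 120 mm up; axes as the stand. A steel screw stands out of each post at y = +30 and -30 mm: shank 8 mm thick, 5.5 mm long, then a head 14 mm in diameter, 5 mm thick (front 10.5 mm before the face). Both are level, anywhere from 15 mm below to 15 mm above this point: their height changes each time and is not reported; look or feel for it.
- magazine_mid (a point): Middle of the loose blue sheet-metal magazine, about 0.3 kg, 150 mm high, standing upright: on its channel's axis, 75 mm up. x points to its back plate, along the stand's x once hung; z up. Channel: outside 35 x 35, inside 31 x 31 mm, full height; floor 3 mm; its foot lip reaches 25.5 mm before the axis. Grip the channel across y above the plate. Back plate: 96 mm wide, 4 mm thick, 90 mm high.
- keyholes (a point): Point on the plate's back face (21.5 mm behind the channel's axis), 60 mm above the underside, midway between the two round entry holes (18 mm diameter, at y = +30 and -30 mm). From each a slot 10 mm wide runs up; hung with the heads through the holes and the plate on the posts, it slides 14 mm down to its stop. Below the holes the plate is plain: it can slide down on the heads' fronts until they find the holes.
- magazine_mouth (a point): Middle of the channel's open top, 150 mm above the magazine's underside, on the channel's axis; axes as magazine_mid.
- pin_left (a joint): Brass spring pin in the left (+y) post, 9 mm thick, 23 mm above the screw's axis: 0 = out (5 mm out of the face), 0.005 = pushed in flush. The plate pushes both pins in (about 4 N each) when laid on the posts over the heads; fully down, it lets them snap out above its top edge. Their rubbing carries the magazine's weight, so coming home takes a push from above of about 5 to 12 N.
- pin_right (a joint): The same for the pin in the right (-y) post.
- bushing_a_mid (a point): Middle of a loose golden bronze bushing (a ring standing on end), 27 mm in diameter, 40 mm long, 0.06 kg, oily and slippery (friction about 0.3), standing upright on the bench (20 mm up). It drops freely down the channel with 4 mm of play; either bushing may go first.
- bushing_b_mid (a point): Middle of the second bushing, the same as the first.
- tape_measure: Yellow tape measure standing on the bench, 44 x 83 x 66 mm, a bystander. Origin: middle of its underside.
- etape: Roll of black tape lying flat, 66 mm in diameter, 19 mm high, a bystander. Origin: middle of its underside.
- pliers_red: Red pliers lying flat, 50 x 167 x 16 mm, a bystander. Origin: middle of the underside.
There are look-alikes about, which are no part of the job. What is shaped like the part that bears bushing_b_mid but purple or turquoise is not meant.

How it is judged:
By the outcome, as a careful person would: the job done as asked, in the order asked, and still so for the second after the job is handed in, with the robot touching nothing.
It also fails if it takes over 70 s, if anything falls off the work surface, if the arm or the gripper's body presses on something with over 40 N, if the wrist force passes 120 N, or if a joint passes its speed limit or range.

ROBOT

A 6-joint arm with a two-finger parallel gripper is mounted at the origin on a cart in front of the work surface, level with it; the furniture and walls round the work are solid. World frame = base frame: x ahead of the robot, y to its left, z up, the work surface at z = 0. Lengths are in mm, angles in rad, forces in N, time in s.
With the tool pointing down it reaches from about 350 to 875 mm from the base axis. Payload 4.2 kg.
Tool frame: the origin (TCP) lies midway between the tips of the shut fingers; the grasp point (between the pads) lies 19 mm behind it; z points along the fingers, y is the line along which they close (so a half turn about z gives the same grasp; the last joint's range is limited). The gripper opens to 85 mm and grips with 20 to 120 N. Pads are 22 mm wide; open, the fingers measure 114 mm over their backs; the gripper's body (76 mm by 85 mm) begins 54 mm behind the grasp point. The pads swing forward as they close: fully open they stand 13 mm farther back than shut.
Start: joints at [1.465, 0.385, 0.008, 0, -1.194, -0.259], TCP at [222.944, 583.862, 231.312] pointing down, gripper open.
Joint ranges: [-3.14, 3.14], [-1.21, 2.06], [-1.07, 1.41], [-3.16, 2.05], [-2.99, -0.16], [-3.1, 3.1]. Speed limits (rad/s): [2.79, 2.79, 3.14, 3.14, 3.14, 3.14].

INTERFACE

Orientations are given as a 3x3 rotation matrix whose columns are the frame's x, y, z axes.
In Python, from plant import r, eyes gives the robot as it stands.
- The arm moves only by the tool arm_command, never from a script. Its argument "moves" is a list of rows, each an object with "delta_pos": the shift along the tool's x, y, z each as a share of 500 mm, from -1 to 1, a list of three; "yaw": the turn about the tool's z as a share of 0.5 rad, from -1 to 1; "grip": the opening, from 0 (shut) to 1 (fully open). In form: [{"delta_pos": [tx, ty, tz], "yaw": yaw, "grip": grip}, ...]. A call has 1 to 10 rows; each row shifts and turns the commanded pose from where the row before left it, along the tool's axes as they then stand; what a row does not reach is not made up. A row lasts 1/10 s, in which the tool goes at most 50 mm and 8.59 degrees, less where a joint would pass 70% of its speed; a pose out of reach is approached as far as the arm can. A call with a number of a shift or a turn outside -1 to 1 is refused whole. A call with a gripper value outside its range is refused whole. The fingers move at their own pace and stop on an object; "force" is the grip in N (left out, the last holds). Time passes only in rows, so rows that do not move let the fingers close. It gives the time, the measured TCP pose, the force, the opening and the grip force at its end, in the units of the state.
- r.sense(): the state, without advancing time (a new reading comes with each control period).
- eyes.read_camera(name): name is "side" or "top" or "wrist"; returns the picture (384x512x3 uint8, blue, green, red); there is no depth.
- eyes.camera_params(name): a dict with "vertical_fov" (degrees; the focal length in pixels is half the picture's height over the tangent of half this angle, whatever the lens; pixels are square), "cx", "cy" (the principal point, pixels), "position" and "attitude" of the camera in the world. Camera axes: x right, y down, z forward; pixel columns grow to the right and rows downward; lengths in mm; the calibration is good to about 2 mm. The wrist camera is an equidistant fisheye: a pixel r from the principal point sees the ray r / f radians off the axis. A picture is of the moment at which its call begins: read the wrist's pose just before it. camera_params takes no time and is no camera call; for the wrist camera it gives the pose at the moment of the call.
- r.close_job(): hands the job in; it is judged then, once.
The state is a dict: "time": time; "joint_pos": joint angles; "joint_velocities": joint speeds; "joint_torque": joint torques, N m; "tcp_pos": TCP position; "tcp_rot": TCP orientation; "force": force on the tool from outside, world axes, zero at the start; "ft_torque": the same for the moment, N m; "finger_gap": opening from 0.0 (shut) to 1.0 (fully open); "grip_force": force on a finger pad.
Only numpy, scipy, OpenCV 4.12 (cv2) and the standard library are available. Lean on these libraries where they do the work, as an engineer would, in place of code of your own. Each camera call takes 0.05 s, during which the arm holds its last target. There are 200 camera calls.

## Working session

There is one attempt and no reset: what is moved stays moved. The work goes in short steps, Python scripts to look and compute and a tool call to move; the robot and the scene stay as the last step left them, time stands still between calls to the robot, and variables do not carry over. Pictures are saved under pics/ and viewed, at most 10 in all, crops included, and the job is handed in when it is done.

Besides the shell and the picture viewer there is one more tool, called as name(argument=value, ...), one argument or row to a line, values as JSON. arm_command: Moves the arm, as the interface text tells. Its arguments: {"type":"object","properties":{"moves":{"type":"array","items":{"type":"object","properties":{"delta_pos":{"type":"array","items":{"type":"number","minimum":-1,"maximum":1}},"yaw":{"type":"number","minimum":-1,"maximum":1},"grip":{"type":"number"}}}},"force":{"type":"number"}},"required":["moves"]}

```bash
ls; mkdir -p pics; python3 - <<'E'
from plant import r, eyes
import cv2, numpy as np
s=r.sense(); print(s['time'],s['tcp_pos'],s['tcp_rot'],s['finger_gap'])
ims=[]
for n in ['side','top','wrist']:
    p=eyes.camera_params(n); im=eyes.read_camera(n); cv2.imwrite(f'pics/{n}0.png',im); print(n,p); ims.append(im)
cv2.imwrite('pics/st.png',cv2.resize(np.hstack(ims[:2]),(800,300)))
E
```

```text
pics
0.0 [222.72345791 583.33900672 230.19565201] [[ 9.34140703e-01 -3.56904237e-01 -7.15761420e-04]
 [-3.56904947e-01 -9.34138380e-01 -2.08458736e-03]
 [ 7.53778476e-05  2.20275669e-03 -9.99997571e-01]] 1.0033089720733743
side {'vertical_fov': 53.01537875633039, 'cx': 256.1309721733988, 'cy': 189.04668361321274, 'position': array([  48.36685322, -856.4022177 ,  651.81403818]), 'attitude': array([[ 0.86238948, -0.27036477,  0.42800383],
       [-0.50568055, -0.42012641,  0.75351243],
       [-0.0239075 , -0.8662544 , -0.4990308 ]])}
top {'vertical_fov': 55.028255438673426, 'cx': 253.29122246758516, 'cy': 196.60815919436416, 'position': array([ 407.41410424,  -23.91905148, 1249.84933833]), 'attitude': array([[ 0.00361612, -0.99498888,  0.09992021],
       [-0.99990828, -0.00490188, -0.01262528],
       [ 0.01305181, -0.09986539, -0.99491535]])}
wrist {'vertical_fov': 65.70646984690485, 'cx': 254.32606395552094, 'cy': 191.32944495521826, 'position': array([293.03550776, 555.48393988, 372.33282426]), 'attitude': array([[-0.35658027, -0.89102967, -0.28092105],
       [-0.93426173,  0.34083389,  0.10482018],
       [ 0.00234953,  0.29983059, -0.95398957]])}
```

```bash
python3 - <<'E'
import cv2
for n in ['top','side']:
    cv2.imwrite(f'pics/{n}0b.png',cv2.resize(cv2.imread(f'pics/{n}0.png'),(800,600),interpolation=cv2.INTER_CUBIC))
E
```

```text
(no output)
```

View pics/top0b.png

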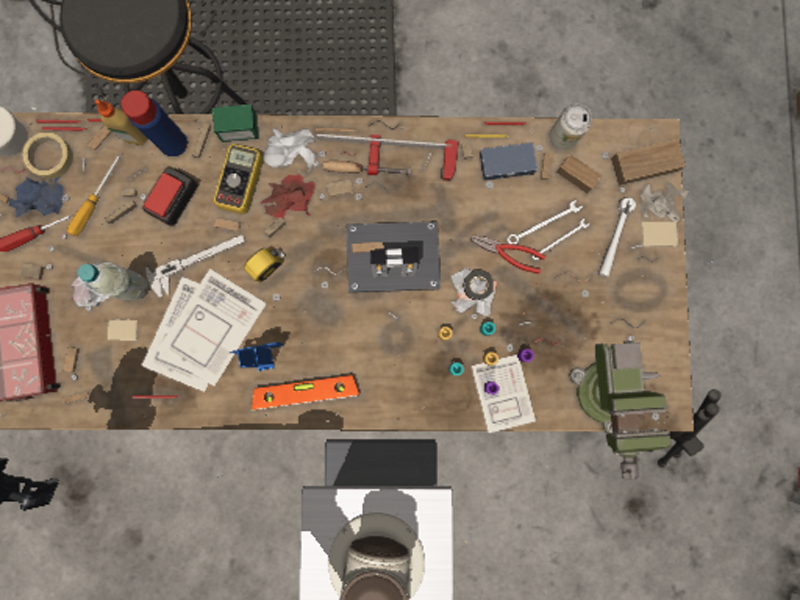

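View pics/side0b.png

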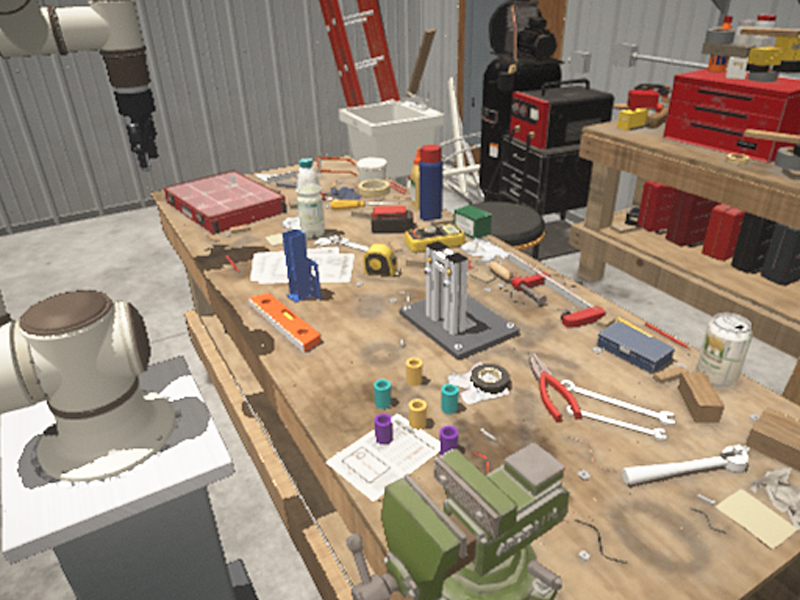

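The top view (800x600 scale) shows the stand at (393,257), blue magazine at (258,355), yellow tape measure at (265,263), tape roll at (478,285) and red pliers at (520,255). There are six ring candidates: gold at (445,332) and (490,358), turquoise at (488,327) and (457,368), purple at (527,355) and (490,388). Only the two gold ones fit "golden bronze". I'll confirm with an enlarged crop and measure.

```bash
cat > h.py <<'E'
from plant import r, eyes
import cv2, numpy as np
def ray(p,u,v,fish=False):
    f=192/np.tan(np.radians(p['vertical_fov']/2)); d=np.array([u-p['cx'],v-p['cy']])
    if fish:
        q=np.linalg.norm(d); t=q/f; c=np.r_[d/max(q,1e-9)*np.sin(t),np.cos(t)]
    else: c=np.r_[d/f,1]
    return np.array(p['position']), np.array(p['attitude'])@(c/np.linalg.norm(c))
def onz(p,u,v,z,fish=False):
    o,d=ray(p,u,v,fish); return o+d*(z-o[2])/d[2]
def onx(p,u,v,x,fish=False):
    o,d=ray(p,u,v,fish); return o+d*(x-o[0])/d[0]
def proj(p,P,fish=False):
    f=192/np.tan(np.radians(p['vertical_fov']/2)); c=np.array(p['attitude']).T@(np.array(P)-p['position'])
    if fish:
        q=np.hypot(c[0],c[1]); t=np.arctan2(q,c[2]); return np.array([p['cx'],p['cy']])+f*t*c[:2]/q
    return np.array([p['cx'],p['cy']])+f*c[:2]/c[2]
def blobs(im,lo,hi,amin=20):
    m=cv2.inRange(cv2.cvtColor(im,cv2.COLOR_BGR2HSV),lo,hi)
    n,l,st,c=cv2.connectedComponentsWithStats(m)
    return m,[(c[i],st[i]) for i in range(1,n) if st[i][4]>=amin]
def snap(n):
    p=eyes.camera_params(n); return p,eyes.read_camera(n)
E
python3 - <<'E'
from h import *
im=cv2.imread('pics/top0.png'); p=eyes.camera_params('top')
for nm,lo,hi in [('gold',(12,90,90),(28,255,255)),('blue',(105,120,40),(122,255,255))]:
    m,b=blobs(im,lo,hi,25)
    for c,s in b: print(nm,c.round(1),s, onz(p,*c,40).round(0))
s=cv2.imread('pics/side0.png')
a=cv2.resize(im[200:260,270:350],(400,300),interpolation=cv2.INTER_CUBIC)
b=cv2.resize(im[205:250,140:200],(400,300),interpolation=cv2.INTER_CUBIC)
c=cv2.resize(im[140:188,220:284],(400,300),interpolation=cv2.INTER_CUBIC)
d=cv2.resize(s[150:222,255:351],(400,300),interpolation=cv2.INTER_CUBIC)
cv2.imwrite('pics/crop1.png',np.vstack([np.hstack([a,b]),np.hstack([c,d])]))
for u,v in [(393,257),(258,355),(265,263),(478,285)]: print(onz(p,u*.64,v*.64,0 if u!=258 else 150).round(0))
E
```

```text
gold [94.3 38.8] [ 49   0  73  53 239] [1070.  508.   40.]
gold [72.8 82. ] [ 56  69  38  27 334] [915. 573.  40.]
gold [229.2  74.9] [215  74  30   4  60] [946.  44.  40.]
gold [117.7  76.5] [111  76  14   2  27] [936. 422.  40.]
gold [214.5  82.5] [202  82  27   2  52] [918.  94.  40.]
gold [ 30.3 100.6] [ 15  85  29  29 233] [850. 711.  40.]
gold [310.5  86.7] [297  86  29   3  63] [ 906. -233.   40.]
gold [416.2 101.8] [395  86  43  30 752] [ 856. -593.   40.]
gold [151.3 116.4] [135  92  32  45 365] [798. 305.  40.]
gold [210.8  95.8] [208  93   8   7  28] [871. 106.  40.]
gold [70.  99.6] [67 97  8  6 25] [854. 579.  40.]
gold [ 85.  102.6] [80 97 13 14 63] [844. 528.  40.]
gold [256.9 100.8] [247  98  21   8 102] [855. -50.  40.]
gold [349.4 106. ] [346  98   8  17  88] [ 840. -364.   40.]
gold [371.2 109.5] [359  99  26  22 266] [ 828. -438.   40.]
gold [218.3 106.3] [207 103  24   8 147] [835.  80.  40.]
gold [ 57.  115.5] [ 46 104  23  23 169] [799. 619.  40.]
gold [100.8 107.3] [ 97 104   8   8  30] [828. 474.  40.]
gold [131.5 112.9] [128 107   8  11  43] [810. 371.  40.]
[... 2677 characters left out ...]
] [417 234  25  11  96] [ 393. -621.   40.]
gold [170.8 240.2] [162 238  19   5  52] [385. 229.  40.]
gold [ 48.  254.1] [ 40 251  17   7  53] [339. 622.  40.]
gold [ 33.6 258.8] [ 28 257  11   4  28] [324. 667.  40.]
gold [429.  269.1] [408 257  36  19 257] [ 295. -612.   40.]
gold [ 28.4 269.7] [  0 259  69  16 392] [289. 682.  40.]
gold [219.3 263.4] [213 262  12   4  36] [311.  70.  40.]
gold [172.5 269.6] [162 267  23   6  48] [291. 220.  40.]
gold [354.4 272.2] [324 266  62  10 298] [ 284. -368.   40.]
blue [104.6  86.2] [ 87  67  32  33 420] [902. 465.  40.]
blue [164.1 227.8] [149 219  32  18 301] [425. 251.  40.]
[644. -33.   0.]
[425. 223. 150.]
[629. 247.   0.]
[ 583. -220.    0.]
```

View pics/crop1.png

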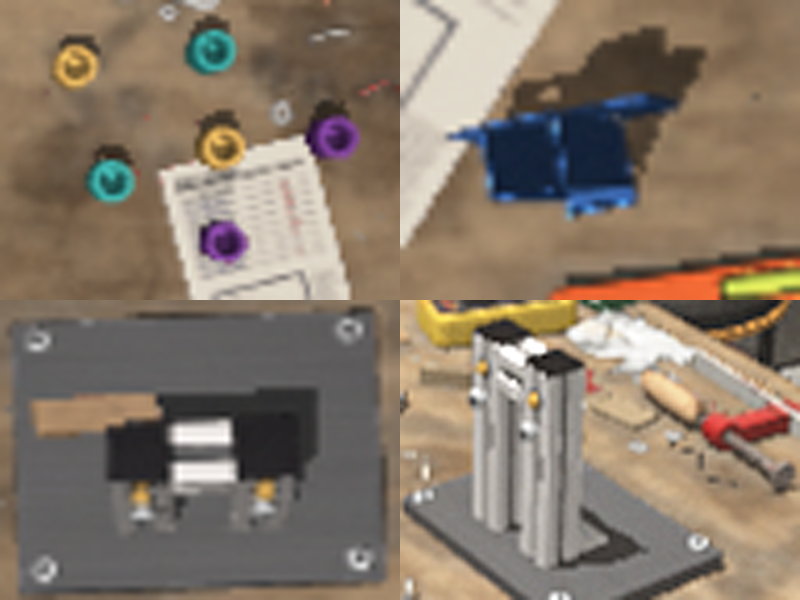

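The crop confirms the gold rings at about (285,213) and (314,229) px in the full top picture. The other four rings are clearly turquoise or purple. The magazine's plate faces +x at roughly +9° yaw, and the stand is nearly square to the world axes. Next I move over the magazine for a wrist view, with the camera on the robot side.

arm_command(
  moves=[
    {"delta_pos": [0.065, 0.06, -0.016], "yaw": 0, "grip": 1},
    {"delta_pos": [0.065, 0.06, -0.016], "yaw": 0, "grip": 1},
    {"delta_pos": [0.065, 0.06, -0.016], "yaw": 0, "grip": 1},
    {"delta_pos": [0.065, 0.06, -0.016], "yaw": 0, "grip": 1},
    {"delta_pos": [0.065, 0.06, -0.016], "yaw": 0, "grip": 1},
    {"delta_pos": [0.065, 0.06, -0.016], "yaw": 0, "grip": 1},
    {"delta_pos": [0.065, 0.06, -0.016], "yaw": 0, "grip": 1},
    {"delta_pos": [0.065, 0.06, -0.016], "yaw": 0, "grip": 1},
    {"delta_pos": [0.065, 0.06, -0.016], "yaw": 0, "grip": 1},
    {"delta_pos": [0, 0, 0], "yaw": 0.3, "grip": 1},
  ],
)

```text
time: 1.15
tcp_pos: [401.3, 223.8, 304.6]
tcp_rot: [[0.866, -0.499, 0.002], [-0.499, -0.866, 0.001], [0.001, -0.002, -1.0]]
force: [-0.0, -0.6, 0.3]
finger_gap: 0.997
grip_force: 0.0
```

arm_command(
  moves=[
    {"delta_pos": [0, 0, 0], "yaw": 0.29, "grip": 1},
    {"delta_pos": [0, 0, 0], "yaw": 0.29, "grip": 1},
    {"delta_pos": [0, 0, 0], "yaw": 0.29, "grip": 1},
    {"delta_pos": [0, 0, 0], "yaw": 0.29, "grip": 1},
    {"delta_pos": [0, 0, 0], "yaw": 0.29, "grip": 1},
    {"delta_pos": [0, 0, 0], "yaw": 0.29, "grip": 1},
    {"delta_pos": [0, 0, 0], "yaw": 0.29, "grip": 1},
    {"delta_pos": [0, 0, 0], "yaw": 0.29, "grip": 1},
    {"delta_pos": [0, 0, 0], "yaw": 0.29, "grip": 1},
    {"delta_pos": [0, 0, 0], "yaw": 0.29, "grip": 1},
  ],
)

```text
time: 2.15
tcp_pos: [399.6, 227.1, 303.0]
tcp_rot: [[-0.389, -0.921, -0.001], [-0.921, 0.389, -0.0], [0.001, 0.0, -1.0]]
force: [-0.3, -1.2, -0.2]
finger_gap: 0.998
grip_force: 0.0
```

arm_command(
  moves=[
    {"delta_pos": [0, 0, 0], "yaw": 0.29, "grip": 1},
    {"delta_pos": [0, 0, 0], "yaw": 0.29, "grip": 1},
    {"delta_pos": [0, 0, 0], "yaw": 0.29, "grip": 1},
    {"delta_pos": [0, 0, 0], "yaw": 0.29, "grip": 1},
    {"delta_pos": [0, 0, 0], "yaw": 0.29, "grip": 1},
    {"delta_pos": [0, 0, 0], "yaw": 0.29, "grip": 1},
    {"delta_pos": [0, 0, 0], "yaw": 0.29, "grip": 1},
    {"delta_pos": [0, 0, 0], "yaw": 0, "grip": 1},
  ],
)

```text
time: 2.95
tcp_pos: [399.7, 227.1, 303.1]
tcp_rot: [[-0.987, -0.161, -0.001], [-0.161, 0.987, -0.0], [0.001, -0.0, -1.0]]
force: [0.0, 0.4, -0.2]
finger_gap: 1.002
grip_force: 0.0
```

```bash
python3 - <<'E'
from h import *
s=r.sense(); print(s['time'],s['tcp_pos'],s['tcp_rot'].round(4),s['joint_pos'].round(2) if hasattr(s['joint_pos'],'round') else s['joint_pos'])
p,im=snap('wrist'); print(p['position'],p['attitude'])
np.save('w1.npy',p,allow_pickle=True); cv2.imwrite('pics/w1.png',im)
cv2.imwrite('pics/w1b.png',cv2.resize(im,(800,600),interpolation=cv2.INTER_CUBIC))
E
```

```text
2.95 [399.67027683 227.11400959 303.05449427] [[-9.869e-01 -1.613e-01 -5.000e-04]
 [-1.613e-01  9.869e-01 -4.000e-04]
 [ 6.000e-04 -3.000e-04 -1.000e+00]] [ 0.87  0.05 -0.25 -0.   -1.27 -2.28]
[322.45152942 214.01810625 445.1008296 ] [[-1.61602239e-01  9.41439575e-01  2.95932836e-01]
 [ 9.86855737e-01  1.54373696e-01  4.77966231e-02]
 [-6.86613201e-04  2.99767058e-01 -9.54012180e-01]]
```

View pics/w1b.png

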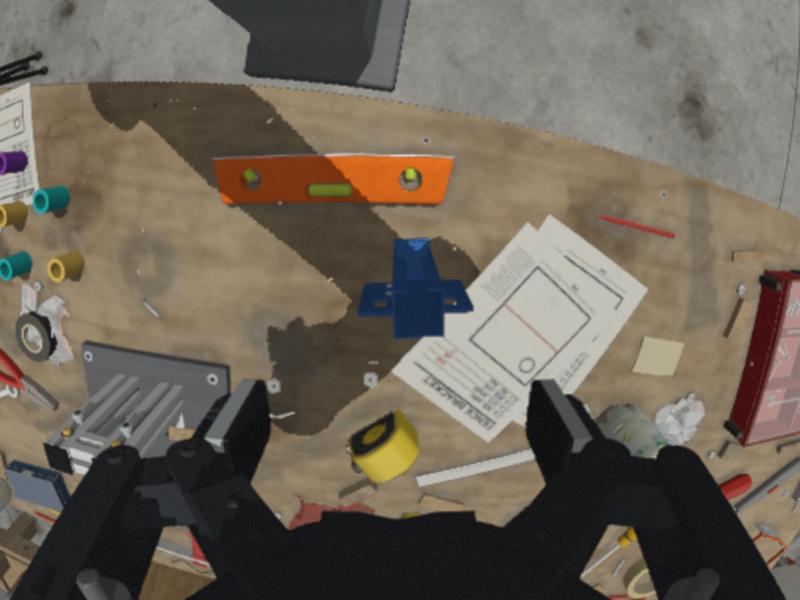

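The wrist view shows the magazine mouth as the dark blue square at about (393–443, 288–338) on the 800 scale. Its plate ears reach (358..472, 282..315) and its lip is at (418,243). The stand is at lower left, and the fingers are in the foreground.

```bash
python3 - <<'E'
from h import *
p=np.load('w1.npy',allow_pickle=True).item(); im=cv2.imread('pics/w1.png')
hsv=cv2.cvtColor(im,cv2.COLOR_BGR2HSV)
m=cv2.inRange(hsv[140:225,220:310],(100,110,30),(128,255,255))
for v in range(150,222,3):
    xs=np.where(m[v-140])[0]+220
    if len(xs): print(v,xs.min(),xs.max(),hsv[v,[255,260,265,270,275,280],2])
ear=[(230.5,190),(234,181),(302,194),(298,180)]
c=cv2.resize(im[145:222,222:310],None,fx=7,fy=7,interpolation=cv2.INTER_CUBIC); cv2.imwrite('pics/w1c.png',c)
print(proj(p,[437,232,150],True))
E
```

```text
153 253 274 [ 72 109 127 151  89  79]
156 252 273 [ 87  91 160 150  67  79]
159 252 274 [ 88  86 147  87  64  79]
162 252 275 [89 86 86 88 65 76]
165 252 276 [72 85 87 71 69 75]
168 252 277 [70 84 87 72 72 80]
171 252 278 [71 81 87 80 72 75]
174 252 279 [69 80 88 84 73 67]
177 252 280 [75 78 85 84 73 72]
180 251 294 [70 73 71 68 71 72]
183 233 295 [71 69 71 69 71 70]
186 233 296 [86 80 67 69 79 72]
189 232 298 [69 68 69 68 69 65]
192 231 299 [69 68 69 71 69 65]
195 230 301 [69 68 68 69 68 65]
198 229 301 [68 66 66 67 68 64]
201 230 282 [67 68 68 68 69 67]
204 252 282 [68 68 68 68 69 66]
207 252 282 [68 67 68 70 70 69]
210 252 282 [69 70 68 71 70 70]
213 252 282 [69 70 70 70 70 70]
216 253 253 [ 78  81  71 150 187 189]
[253.79756731 212.12161608]
```

View pics/w1c.png

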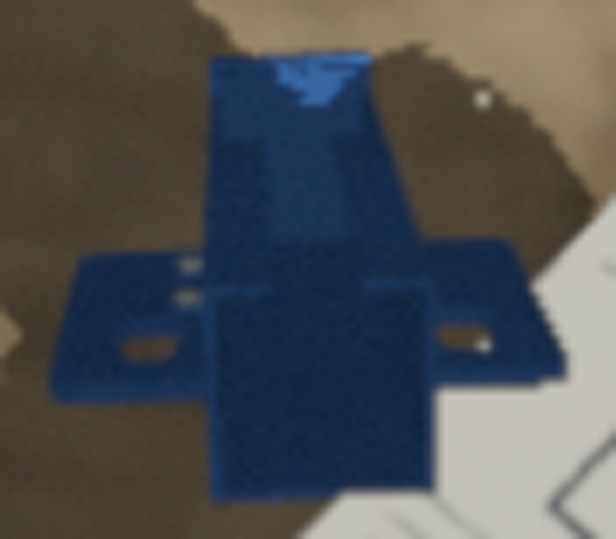

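The crop shows the mouth's outer corners at about (208,290), (433,285), (213,500) and (433,493). The keyholes appear in the ears at (150,347) and (465,337).

```bash
python3 - <<'E'
from h import *
p=np.load('w1.npy',allow_pickle=True).item()
c=[(208,290),(433,285),(213,500),(433,493)]
P=np.array([onz(p,u/7+222,v/7+145,150,True) for u,v in c]); print(P.round(1))
print('centre',P.mean(0)); e=[P[1]-P[0],P[3]-P[2],P[2]-P[0],P[3]-P[1]]
for d in e: print(np.linalg.norm(d),np.degrees(np.arctan2(d[1],d[0])))
# plate top outer corners z~92 in crop
Q=np.array([onz(p,u/7+222,v/7+145,92,True) for u,v in [(52,400),(566,378)]]); print(Q, np.linalg.norm(Q[1]-Q[0]),np.degrees(np.arctan2(*(Q[1]-Q[0])[1::-1])),Q.mean(0))
# side view stereo for screw and top
a=eyes.camera_params('side'); s=96/400
f=lambda u,v:(u*s+255,(v-300)*s+150)
for n,(u,v) in dict(pinL=(483,368),pinR=(533,400),scL=(477,395),scR=(527,430)).items():
    print(n,[onx(a,*f(u,v),x).round(1) for x in (595,605)])
t=eyes.camera_params('top')
for n,(u,v) in dict(scL=(141,510),scR=(263,507),pinL=(141,495),pinR=(265,490)).items():
    print(n,onz(t,u*.16+220,(v-300)*.16+140,120).round(1))
for u,v in [(15,320),(375,305),(22,595),(385,583)]: print('foot',onz(t,u*.16+220,(v-300)*.16+140,14).round(1))
E
```

```text
[[409.2 225.3 150. ]
 [403.  258.1 150. ]
 [442.1 231.4 150. ]
 [435.6 264.5 150. ]]
centre [422.48646174 244.78840928 150.        ]
33.35727674669837 100.66931534105535
33.75281484961412 101.12592867442865
33.510955109446726 10.446670691398893
33.24276532734061 11.124764678382158
[[451.19690113 202.99361599  92.        ]
 [432.08606061 294.01060522  92.        ]] 93.00170188734705 101.85813481641895 [441.64148087 248.50211061  92.        ]
pinL [array([ 595. , -367.1,  297.1]), array([ 605. , -358.2,  290.6])]
pinR [array([ 595., -400.,  294.]), array([ 605. , -391.6,  287.4])]
scL [array([ 595. , -365.7,  281.6]), array([ 605. , -356.8,  274.9])]
scR [array([ 595. , -399.2,  277.5]), array([ 605. , -390.9,  270.6])]
scL [592.4  -4.7 120. ]
scR [594.2 -65.3 120. ]
pinL [599.9  -4.7 120. ]
pinR [602.8 -66.2 120. ]
foot [714.4  66.6  14. ]
foot [ 724.1 -130.4   14. ]
foot [562.9  61.   14. ]
foot [ 570.5 -135.3   14. ]
```

arm_command(
  moves=[
    {"delta_pos": [-0.012, -0.09, 0], "yaw": 0, "grip": 1},
    {"delta_pos": [-0.012, -0.09, 0], "yaw": 0, "grip": 1},
    {"delta_pos": [-0.012, -0.09, 0], "yaw": 0, "grip": 1},
    {"delta_pos": [-0.012, -0.09, 0], "yaw": 0, "grip": 1},
    {"delta_pos": [-0.012, -0.09, 0], "yaw": 0, "grip": 1},
    {"delta_pos": [-0.012, -0.09, 0], "yaw": 0, "grip": 1},
    {"delta_pos": [0, 0, 0], "yaw": 0.25, "grip": 1},
    {"delta_pos": [0, 0, 0], "yaw": 0, "grip": 1},
    {"delta_pos": [0, 0, 0], "yaw": 0, "grip": 1},
  ],
)

```text
time: 3.9
tcp_pos: [478.7, -33.3, 303.2]
tcp_rot: [[-0.999, -0.041, -0.0], [-0.041, 0.999, 0.0], [0.0, 0.0, -1.0]]
force: [-0.2, -1.2, -1.3]
finger_gap: 0.998
grip_force: 0.0
```

```bash
python3 - <<'E'
from h import *
s=r.sense(); print(s['time'],s['tcp_pos'],s['tcp_rot'].round(4)[:,0])
p,im=snap('wrist'); np.save('w2.npy',p,allow_pickle=True); cv2.imwrite('pics/w2.png',im)
c=proj(p,[590,-35,120],True); print(c)
x0,y0=int(c[0])-50,int(c[1])-37; print(x0,y0)
cv2.imwrite('pics/w2c.png',cv2.resize(im[y0:y0+75,x0:x0+100],None,fx=8,fy=8,interpolation=cv2.INTER_CUBIC))
a=eyes.camera_params('side')
f=lambda u,v:((u-400)*.24+255,(v-300)*.24+150)
for n,(u,v) in dict(pinL=(483,368),pinR=(533,400),scL=(477,395),scR=(527,430)).items():
    print(n,[onx(a,*f(u,v),x).round(1) for x in (588,594)])
E
```

```text
3.9 [478.744997   -33.26082449 303.17251772] [-9.992e-01 -4.080e-02  3.000e-04]
[249.9658946 257.4935014]
199 220
pinL [array([588. , -19.7, 153.3]), array([594. , -10.4, 147.7])]
pinR [array([588. , -80.8, 155.2]), array([594. , -72.2, 149.7])]
scL [array([588. , -11.9, 128.8]), array([594. ,  -2.5, 123. ])]
scR [array([588. , -74.4, 129.5]), array([594. , -65.7, 123.7])]
```

View pics/w2c.png

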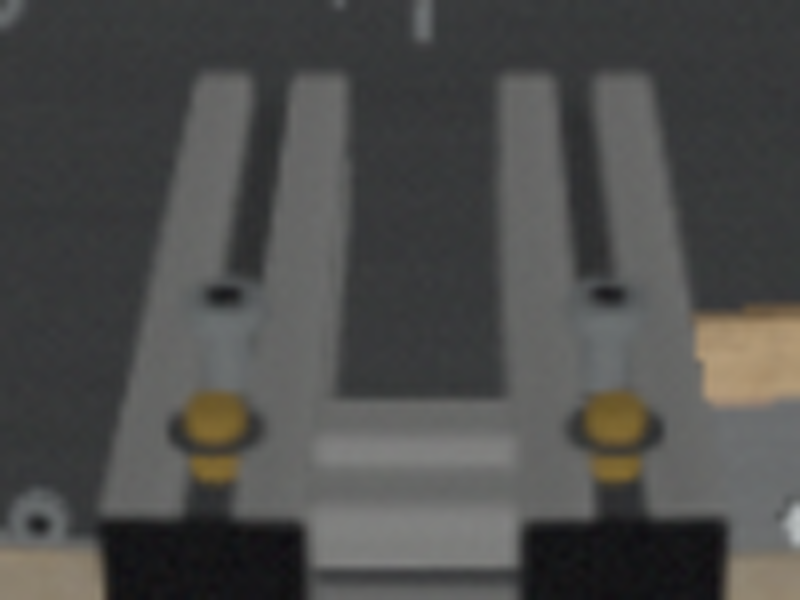

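The crop shows the screw-head recesses at (223,295) and (607,295), the brass pins at (215,420) and (615,420), the post feet along row 73 and the post tops' front edge along row 520.

```bash
python3 - <<'E'
from h import *
p=np.load('w2.npy',allow_pickle=True).item()
N=lambda u,v:(199+u/8,220+v/8)
for u in (197,348,497,652): print('base',onz(p,*N(u,73),14,True).round(1))
for u in (103,303,522,726): print('top',onz(p,*N(u,520),170,True).round(1))
A=np.array([onz(p,*N(u,73),14,True) for u in (197,652)]); B=np.array([onz(p,*N(u,520),170,True) for u in (103,726)])
print('mid',A.mean(0),B.mean(0))
for xf in (596,598,600):
  for u,v in [(223,293),(607,293)]:
    o,d=ray(p,*N(u,v),True); print(xf,'head', (o+d*(xf-10.5-o[0])/d[0]).round(1))
# side/wrist triangulation
a=eyes.camera_params('side'); f=lambda u,v:((u-400)*.24+255,(v-300)*.24+150)
for wu,su in [((607,295),(477,395)),((223,295),(527,430))]:
    o1,d1=ray(p,*N(*wu),True); o2,d2=ray(a,*f(*su))
    t=np.linalg.lstsq(np.c_[d1,-d2],o2-o1,rcond=None)[0]; print('tri',(o1+d1*t[0]).round(1),(o2+d2*t[1]).round(1))
E
```

```text
base [601.4 -78.2  14. ]
base [600. -48.  14.]
base [598.7 -18.4  14. ]
base [597.6  12.6  14. ]
top [599.6 -77.  170. ]
top [597.7 -48.7 170. ]
top [596.4 -18.1 170. ]
top [595.8  10.6 170. ]
mid [599.49426049 -32.816848    14.        ] [597.69986271 -33.20144338 170.        ]
596 head [585.5 -63.4 128. ]
596 head [585.5  -4.2 123.6]
598 head [587.5 -63.7 124.6]
598 head [587.5  -3.8 120.1]
600 head [589.5 -64.  121.2]
600 head [589.5  -3.5 116.7]
tri [586.8  -4.  122. ] [592.1  -5.6 124.9]
tri [590.1 -64.  120.8] [594.3 -65.2 123.4]
```

arm_command(
  moves=[
    {"delta_pos": [0.015, 0.0935, 0], "yaw": 0, "grip": 1},
    {"delta_pos": [0.015, 0.0935, 0], "yaw": 0, "grip": 1},
    {"delta_pos": [0.015, 0.0935, 0], "yaw": 0, "grip": 1},
    {"delta_pos": [0.015, 0.0935, 0], "yaw": 0, "grip": 1},
    {"delta_pos": [0.015, 0.0935, 0], "yaw": 0, "grip": 1},
    {"delta_pos": [0.015, 0.0935, 0], "yaw": 0, "grip": 1},
    {"delta_pos": [0, 0, 0.04], "yaw": -0.28, "grip": 1},
    {"delta_pos": [0, 0, 0.06], "yaw": 0, "grip": 1},
    {"delta_pos": [0, 0, 0.06], "yaw": 0, "grip": 1},
  ],
)

```text
time: 4.85
tcp_pos: [422.6, 247.1, 222.9]
tcp_rot: [[-0.983, -0.182, 0.001], [-0.182, 0.983, 0.001], [-0.001, 0.001, -1.0]]
force: [-0.9, -0.5, -0.5]
finger_gap: 0.999
grip_force: 0.0
```

```bash
python3 - <<'E'
from h import *
s=r.sense(); print(s['time'],s['tcp_pos'],s['tcp_rot'].round(4)[:,0])
p,im=snap('wrist'); cv2.imwrite('pics/w3.png',im)
R=s['tcp_rot']; print('mag in tool', R.T@(np.array([422.5,244.8,150])-s['tcp_pos']))
hsv=cv2.cvtColor(im,cv2.COLOR_BGR2HSV); m=cv2.inRange(hsv,(100,110,30),(128,255,255))
for v in range(150,384,6):
    xs=np.where(m[v,180:340])[0]+180
    if len(xs): print(v,xs.min(),xs.max(),len(xs), end=' | ')
for P in [(17.5,17.5),(17.5,-17.5),(-17.5,17.5),(-17.5,-17.5)]:
    y=np.radians(10.9); c=np.array([422.5+P[0]*np.cos(y)-P[1]*np.sin(y),244.8+P[0]*np.sin(y)+P[1]*np.cos(y),150]); print(P,proj(p,c,True).round(0))
E
```

```text
4.85 [422.6361778  247.08485547 222.85894347] [-0.9832 -0.1824 -0.0013]
mag in tool [ 0.64454846 -2.30540547 72.8555723 ]
150 239 265 27 | 156 237 267 31 | 162 235 268 34 | 168 233 270 38 | 174 231 271 41 | 180 214 291 78 | 186 211 293 83 | 192 208 296 70 | 198 206 298 93 | 204 229 272 44 | 210 230 272 43 | 216 230 272 43 | (17.5, 17.5) [274. 225.]
(17.5, -17.5) [230. 225.]
(-17.5, 17.5) [275. 182.]
(-17.5, -17.5) [229. 182.]
```

arm_command(
  moves=[
    {"delta_pos": [0.001, -0.005, 0.06], "yaw": 0, "grip": 1},
    {"delta_pos": [0, 0, 0.07], "yaw": 0, "grip": 1},
    {"delta_pos": [0, 0, 0.07], "yaw": 0, "grip": 1},
    {"delta_pos": [0, 0, 0.046], "yaw": 0, "grip": 1},
    {"delta_pos": [0, 0, 0], "yaw": 0, "grip": 0.2},
    {"delta_pos": [0, 0, 0], "yaw": 0, "grip": 0.2},
    {"delta_pos": [0, 0, 0], "yaw": 0, "grip": 0.2},
    {"delta_pos": [0, 0, 0], "yaw": 0, "grip": 0.2},
    {"delta_pos": [0, 0, 0], "yaw": 0, "grip": 0.2},
    {"delta_pos": [0, 0, 0], "yaw": 0, "grip": 0.2},
  ],
  force=60,
)

```text
time: 5.9
tcp_pos: [424.7, 244.1, 102.3]
tcp_rot: [[-0.984, -0.177, 0.003], [-0.177, 0.984, 0.003], [-0.004, 0.003, -1.0]]
force: [-1.8, 2.1, 6.8]
finger_gap: 0.403
grip_force: 60.3
```

arm_command(
  moves=[
    {"delta_pos": [0, 0, -0.04], "yaw": 0, "grip": 0.2},
    {"delta_pos": [0, 0, -0.06], "yaw": 0, "grip": 0.2},
    {"delta_pos": [0, 0, -0.045], "yaw": 0, "grip": 0.2},
    {"delta_pos": [-0.015, -0.05, 0], "yaw": 0, "grip": 0.2},
    {"delta_pos": [-0.02, -0.08, 0], "yaw": 0, "grip": 0.2},
    {"delta_pos": [-0.02, -0.08, 0], "yaw": 0, "grip": 0.2},
    {"delta_pos": [-0.02, -0.08, 0], "yaw": 0, "grip": 0.2},
    {"delta_pos": [-0.02, -0.08, 0], "yaw": 0, "grip": 0.2},
    {"delta_pos": [-0.02, -0.08, 0], "yaw": 0, "grip": 0.2},
    {"delta_pos": [-0.02, -0.08, 0], "yaw": 0, "grip": 0.2},
  ],
)

```text
time: 6.9
tcp_pos: [536.0, -8.1, 172.2]
tcp_rot: [[-0.985, -0.175, -0.002], [-0.175, 0.985, 0.0], [0.002, 0.001, -1.0]]
force: [1.1, 0.8, -3.5]
finger_gap: 0.406
grip_force: 60.5
```

arm_command(
  moves=[
    {"delta_pos": [-0.02, -0.066, 0], "yaw": 0, "grip": 0.2},
    {"delta_pos": [0, 0, 0], "yaw": 0.27, "grip": 0.2},
    {"delta_pos": [0, 0, 0], "yaw": 0, "grip": 0.2},
    {"delta_pos": [0, 0, 0], "yaw": 0, "grip": 0.2},
    {"delta_pos": [0, 0, 0], "yaw": 0, "grip": 0.2},
  ],
)

```text
time: 7.4
tcp_pos: [551.7, -36.4, 172.6]
tcp_rot: [[-0.999, -0.044, -0.001], [-0.044, 0.999, 0.0], [0.001, 0.0, -1.0]]
force: [0.4, 0.2, -3.8]
finger_gap: 0.402
grip_force: 60.7
```

```bash
python3 - <<'E'
from h import *
s=r.sense(); print(s['time'],s['tcp_pos'],s['tcp_rot'].round(4),s['force'],s['finger_gap'])
p,im=snap('wrist'); cv2.imwrite('pics/w4.png',im)
a,si=snap('side'); cv2.imwrite('pics/s4.png',si)
c=cv2.resize(im[140:290,150:350],(800,600),interpolation=cv2.INTER_CUBIC)
k=proj(a,[570,-35,120]).astype(int); print(k)
d=cv2.resize(si[k[1]-45:k[1]+45,k[0]-30:k[0]+30],(400,600),interpolation=cv2.INTER_CUBIC)
cv2.imwrite('pics/c4.png',np.hstack([cv2.resize(im[150:300,200:300],(400,600),interpolation=cv2.INTER_CUBIC),d]))
E
```

```text
7.4 [551.67820893 -36.44800082 172.64904508] [[-9.99e-01 -4.44e-02 -8.00e-04]
 [-4.44e-02  9.99e-01  1.00e-04]
 [ 7.00e-04  2.00e-04 -1.00e+00]] [ 0.43687207  0.17700549 -3.75759834] 0.40169902502596977
[272 180]
```

View pics/c4.png

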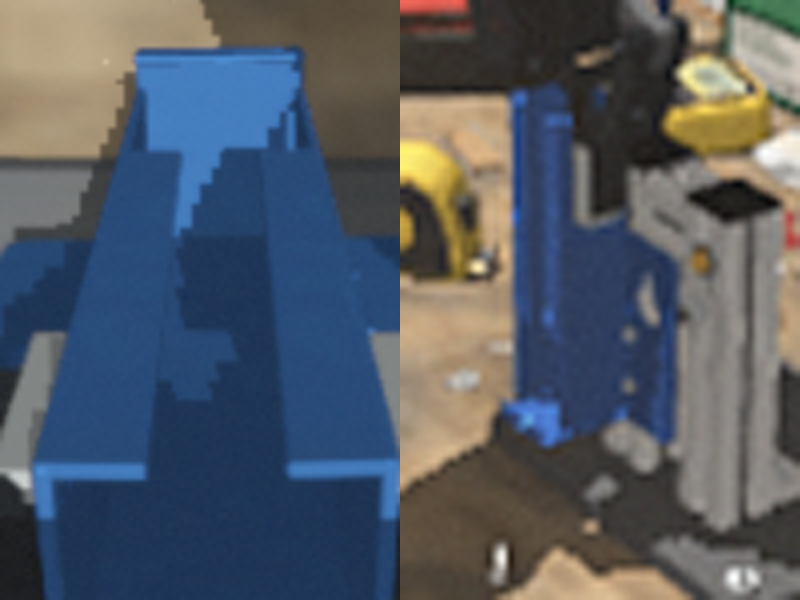

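The magazine hangs upright in the grip (wrist crop). In the side crop its plate stands just ahead of the screw heads. Now I go forward to touch the heads.

arm_command(
  moves=[
    {"delta_pos": [-0.01, 0.002, 0.004], "yaw": 0, "grip": 0.2},
    {"delta_pos": [-0.01, 0, 0.004], "yaw": 0, "grip": 0.2},
    {"delta_pos": [-0.008, 0, 0], "yaw": 0, "grip": 0.2},
    {"delta_pos": [0, 0, 0], "yaw": 0, "grip": 0.2},
  ],
)

```text
time: 7.9
tcp_pos: [566.9, -35.3, 168.6]
tcp_rot: [[-0.999, -0.042, 0.0], [-0.042, 0.999, -0.0], [-0.0, -0.0, -1.0]]
force: [-0.2, 0.4, -3.1]
finger_gap: 0.401
grip_force: 60.6
```

arm_command(
  moves=[
    {"delta_pos": [-0.004, 0, 0], "yaw": 0, "grip": 0.2},
    {"delta_pos": [-0.004, 0, 0], "yaw": 0, "grip": 0.2},
    {"delta_pos": [0, 0, 0], "yaw": 0, "grip": 0.2},
  ],
)

```text
time: 8.2
tcp_pos: [569.1, -35.4, 168.4]
tcp_rot: [[-0.999, -0.041, -0.003], [-0.041, 0.999, -0.0], [0.003, -0.0, -1.0]]
force: [-3.1, 0.5, -1.9]
finger_gap: 0.399
grip_force: 60.6
```

arm_command(
  moves=[
    {"delta_pos": [-0.002, 0, 0.003], "yaw": 0, "grip": 0.2},
    {"delta_pos": [0, 0, 0.003], "yaw": 0, "grip": 0.2},
    {"delta_pos": [0, 0, 0], "yaw": 0, "grip": 0.2},
  ],
)

```text
time: 8.5
tcp_pos: [571.5, -35.3, 165.4]
tcp_rot: [[-0.999, -0.042, 0.001], [-0.042, 0.999, 0.0], [-0.001, 0.0, -1.0]]
force: [-0.5, -0.7, -5.1]
finger_gap: 0.401
grip_force: 60.5
```

arm_command(
  moves=[
    {"delta_pos": [0, 0, 0.003], "yaw": 0, "grip": 0.2},
    {"delta_pos": [0, 0, 0], "yaw": 0, "grip": 0.2},
  ],
)

```text
time: 8.7
tcp_pos: [572.1, -35.1, 164.4]
tcp_rot: [[-0.999, -0.042, 0.002], [-0.042, 0.999, 0.0], [-0.002, 0.0, -1.0]]
force: [0.0, 0.7, -3.3]
finger_gap: 0.409
grip_force: 60.5
```

arm_command(
  moves=[
    {"delta_pos": [0, 0, 0.003], "yaw": 0, "grip": 0.2},
    {"delta_pos": [0, 0, 0], "yaw": 0, "grip": 0.2},
  ],
)

```text
time: 8.9
tcp_pos: [571.5, -35.1, 162.8]
tcp_rot: [[-0.999, -0.042, 0.0], [-0.042, 0.999, 0.0], [-0.001, 0.0, -1.0]]
force: [-0.1, 0.6, -3.5]
finger_gap: 0.404
grip_force: 60.5
```

arm_command(
  moves=[
    {"delta_pos": [-0.005, 0, 0], "yaw": 0, "grip": 0.2},
    {"delta_pos": [-0.005, 0, 0], "yaw": 0, "grip": 0.2},
    {"delta_pos": [0, 0, 0], "yaw": 0, "grip": 0.2},
  ],
)

```text
time: 9.2
tcp_pos: [575.0, -35.2, 162.5]
tcp_rot: [[-0.999, -0.041, -0.003], [-0.041, 0.999, -0.0], [0.003, -0.0, -1.0]]
force: [-4.6, 1.2, -1.5]
finger_gap: 0.4
grip_force: 60.7
```

arm_command(
  moves=[
    {"delta_pos": [-0.004, 0, 0], "yaw": 0, "grip": 0.2},
    {"delta_pos": [-0.004, 0, 0], "yaw": 0, "grip": 0.2},
    {"delta_pos": [0, 0, 0], "yaw": 0, "grip": 0.2},
  ],
)

```text
time: 9.5
tcp_pos: [577.9, -35.1, 162.3]
tcp_rot: [[-0.999, -0.041, -0.006], [-0.041, 0.999, -0.001], [0.006, -0.0, -1.0]]
force: [-7.7, 1.7, -0.2]
finger_gap: 0.396
grip_force: 60.9
```

arm_command(
  moves=[
    {"delta_pos": [-0.004, 0, 0], "yaw": 0, "grip": 0.2},
    {"delta_pos": [-0.002, 0, 0], "yaw": 0, "grip": 0.2},
    {"delta_pos": [0, 0, 0], "yaw": 0, "grip": 0.2},
  ],
)

```text
time: 9.8
tcp_pos: [579.3, -35.2, 162.0]
tcp_rot: [[-0.999, -0.041, -0.009], [-0.041, 0.999, -0.001], [0.009, -0.0, -1.0]]
force: [-9.4, 0.9, 1.3]
finger_gap: 0.401
grip_force: 61.0
```

arm_command(
  moves=[
    {"delta_pos": [0, 0, 0.005], "yaw": 0, "grip": 0.2},
    {"delta_pos": [0, 0, 0.005], "yaw": 0, "grip": 0.2},
    {"delta_pos": [0, 0, 0], "yaw": 0, "grip": 0.2},
  ],
)

```text
time: 10.1
tcp_pos: [579.3, -35.5, 156.8]
tcp_rot: [[-0.999, -0.041, -0.009], [-0.041, 0.999, -0.001], [0.009, -0.001, -1.0]]
force: [-8.2, 0.0, -0.3]
finger_gap: 0.403
grip_force: 61.0
```

arm_command(
  moves=[
    {"delta_pos": [0, 0, 0.005], "yaw": 0, "grip": 0.2},
    {"delta_pos": [0, 0, 0.005], "yaw": 0, "grip": 0.2},
    {"delta_pos": [0, 0, 0], "yaw": 0, "grip": 0.2},
  ],
)

```text
time: 10.4
tcp_pos: [579.5, -35.4, 151.9]
tcp_rot: [[-0.999, -0.04, -0.009], [-0.04, 0.999, -0.001], [0.009, -0.001, -1.0]]
force: [-8.2, -0.2, 1.0]
finger_gap: 0.404
grip_force: 60.6
```

arm_command(
  moves=[
    {"delta_pos": [0, 0, 0.004], "yaw": 0, "grip": 0.2},
    {"delta_pos": [0, 0, 0.004], "yaw": 0, "grip": 0.2},
    {"delta_pos": [0, 0, 0], "yaw": 0, "grip": 0.2},
  ],
)

```text
time: 10.7
tcp_pos: [579.5, -35.4, 149.2]
tcp_rot: [[-0.999, -0.04, -0.008], [-0.04, 0.999, -0.001], [0.008, -0.001, -1.0]]
force: [-11.2, 0.6, 5.7]
finger_gap: 0.4
grip_force: 60.8
```

arm_command(
  moves=[
    {"delta_pos": [0.002, 0, 0.005], "yaw": 0, "grip": 0.2},
    {"delta_pos": [0.002, 0, 0.005], "yaw": 0, "grip": 0.2},
    {"delta_pos": [0, 0, 0], "yaw": 0, "grip": 0.2},
  ],
)

```text
time: 11.0
tcp_pos: [579.4, -35.5, 148.7]
tcp_rot: [[-0.999, -0.041, -0.002], [-0.041, 0.999, -0.002], [0.002, -0.002, -1.0]]
force: [-15.4, 2.1, 21.8]
finger_gap: 0.403
grip_force: 62.6
```

```bash
python3 - <<'E'
from h import *
s=r.sense(); print(s['time'],s['tcp_pos'],s['force'],s['ft_torque'])
p,im=snap('wrist'); cv2.imwrite('pics/w5.png',im)
a,si=snap('side'); cv2.imwrite('pics/s5.png',si)
k=proj(a,[595,-40,140]).astype(int); c=proj(p,[595,-33,140],True).astype(int); print(k,c)
d=cv2.resize(si[k[1]-35:k[1]+25,k[0]-22:k[0]+18],(400,600),interpolation=cv2.INTER_CUBIC)
v0=min(c[1]-30,384-75); e=cv2.resize(im[v0:v0+75,c[0]-50:c[0]+50],(400,300),interpolation=cv2.INTER_CUBIC)
cv2.imwrite('pics/c5.png',np.hstack([d,np.vstack([e,cv2.resize(im,(400,300))])]))
E
```

```text
11.0 [579.35578255 -35.45031866 148.65184786] [-15.43740754   2.12881912  21.77048797] [ 0.54770789  4.42082907 -0.50026863]
[280 172] [258 266]
```

View pics/c5.png

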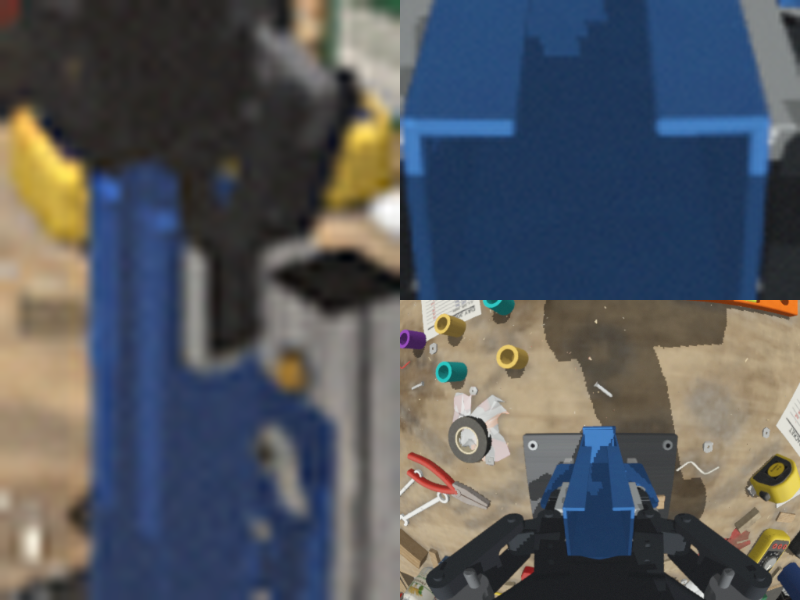

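The side crop shows the right pin standing out just above the plate's top edge at (290,370). The magazine is on a hard stop at 21 N. I relieve the push, let go and go up.

arm_command(
  moves=[
    {"delta_pos": [0.002, 0, -0.005], "yaw": 0, "grip": 0.2},
    {"delta_pos": [0.002, 0, -0.004], "yaw": 0, "grip": 0.2},
    {"delta_pos": [0, 0, 0], "yaw": 0, "grip": 0.7},
    {"delta_pos": [0, 0, 0], "yaw": 0, "grip": 0.7},
    {"delta_pos": [0, 0, 0], "yaw": 0, "grip": 0.7},
    {"delta_pos": [0, 0, -0.05], "yaw": 0, "grip": 0.7},
    {"delta_pos": [0, 0, -0.08], "yaw": 0, "grip": 0.7},
    {"delta_pos": [0, 0, -0.08], "yaw": 0, "grip": 0.7},
    {"delta_pos": [0.07, 0, -0.06], "yaw": 0, "grip": 0.7},
    {"delta_pos": [0.09, 0, 0], "yaw": 0, "grip": 0.7},
  ],
)

```text
time: 12.1
tcp_pos: [502.6, -37.9, 287.7]
tcp_rot: [[-0.999, -0.042, 0.011], [-0.042, 0.999, 0.0], [-0.011, -0.0, -1.0]]
force: [0.4, 0.3, -0.5]
finger_gap: 0.702
grip_force: 0.0
```

arm_command(
  moves=[
    {"delta_pos": [0.04, 0, 0], "yaw": 0, "grip": 0.7},
    {"delta_pos": [0, 0, 0], "yaw": 0, "grip": 0.7},
    {"delta_pos": [0, 0, 0], "yaw": 0, "grip": 0.7},
  ],
)

```text
time: 12.4
tcp_pos: [479.9, -38.9, 284.0]
tcp_rot: [[-0.999, -0.042, 0.002], [-0.042, 0.999, 0.0], [-0.002, 0.0, -1.0]]
force: [0.1, -0.6, 0.1]
finger_gap: 0.697
grip_force: 0.0
```

```bash
python3 - <<'E'
from h import *
s=r.sense(); print(s['time'],s['tcp_pos'],s['tcp_rot'][:,0],s['force'])
p,im=snap('wrist'); cv2.imwrite('pics/w6.png',im); np.save('w6.npy',p,allow_pickle=True)
c=proj(p,[590,-33,140],True).astype(int); print(c); x0,y0=c[0]-64,min(c[1]-40,384-75); print(x0,y0)
e=cv2.resize(im[y0:y0+75,x0:x0+128],(800,469),interpolation=cv2.INTER_CUBIC); cv2.imwrite('pics/c6.png',e)
E
```

```text
12.4 [479.92872035 -38.92200235 283.96239385] [-0.99910189 -0.04230997 -0.00229756] [ 0.09546095 -0.57266819  0.12235421]
[256 273]
192 233
```

View pics/c6.png

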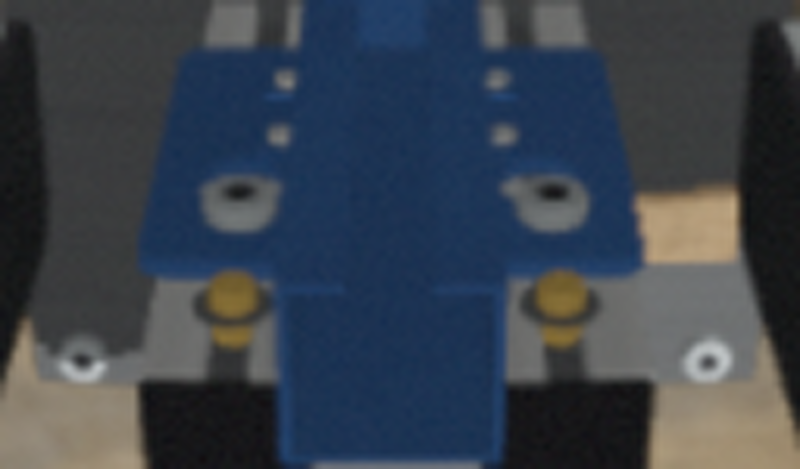

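The crop shows the plate home on the posts, with the screw heads up in the slots at (240,195) and (552,195). Both brass pins stand out above the plate edge at (233,295) and (562,295). The mouth corners are at (280,290), (505,288), (285,463) and (503,460). Next I measure the mouth and the gold bushings.

```bash
python3 - <<'E'
from h import *
p=np.load('w6.npy',allow_pickle=True).item(); im=cv2.imread('pics/w6.png')
N=lambda u,v:(192+u/6.25,233+v/6.25)
P=np.array([onz(p,*N(u,v),196.5,True) for u,v in [(280,290),(505,288),(285,463),(503,460)]]); print(P.round(1),P.mean(0))
for q,i,fish in [(p,im,True),(eyes.camera_params('top'),cv2.imread('pics/top0.png'),False)]:
    m,b=blobs(i,(16,120,100),(27,255,255),15)
    for c,s in b:
        g=onz(q,*c,30,fish)
        if 350<g[0]<520 and -320<g[1]<-100: print(fish,c.round(1),s,g.round(1))
E
```

```text
[[560.1 -52.5 196.5]
 [558.3 -19.3 196.5]
 [593.9 -51.3 196.5]
 [591.8 -17.1 196.5]] [576.04642491 -35.04584185 196.5       ]
True [117.3 115.5] [105 107  27  19 403] [ 422.7 -236.3   30. ]
True [180.4 152. ] [169 141  24  23 415] [ 474.6 -141.7   30. ]
False [284.3 213. ] [280 209   9   9  63] [ 476.  -142.5   30. ]
False [313.4 228.9] [309 225  10   9  61] [ 423.6 -238.6   30. ]
```

arm_command(
  moves=[
    {"delta_pos": [0.005, -0.052, 0.05], "yaw": 0, "grip": 0.65},
    {"delta_pos": [0.005, -0.052, 0.07], "yaw": 0, "grip": 0.65},
    {"delta_pos": [0.005, -0.052, 0.07], "yaw": 0, "grip": 0.65},
    {"delta_pos": [0.004, -0.05, 0.07], "yaw": 0, "grip": 0.65},
    {"delta_pos": [0, 0, 0], "yaw": 0, "grip": 0.65},
    {"delta_pos": [0, 0, 0], "yaw": 0, "grip": 0.65},
  ],
)

```text
time: 13.05
tcp_pos: [475.0, -143.0, 152.4]
tcp_rot: [[-0.999, -0.041, -0.002], [-0.041, 0.999, -0.001], [0.002, -0.001, -1.0]]
force: [0.7, -0.1, 0.0]
finger_gap: 0.645
grip_force: 0.0
```

```bash
cat > bush.py <<'E'
from h import *
def find(name,near):
    s=r.sense(); p,im=snap('wrist'); cv2.imwrite(f'pics/{name}.png',im)
    print(s['time'],s['tcp_pos'].round(1),s['tcp_rot'][:,0].round(4))
    m,b=blobs(im,(12,110,60),(30,255,255),40); m=cv2.morphologyEx(m,cv2.MORPH_CLOSE,np.ones((5,5)))
    cs,_=cv2.findContours(m,cv2.RETR_EXTERNAL,cv2.CHAIN_APPROX_NONE)
    for c in cs:
        if cv2.contourArea(c)<150: continue
        mm=cv2.moments(c); u,v=mm['m10']/mm['m00'],mm['m01']/mm['m00']; g=onz(p,u,v,22,True)
        if np.hypot(*(g[:2]-near))<45:
            # centre by comparing with projected outline of a cylinder at a first guess (one step)
            t=np.linspace(0,2*np.pi,60,endpoint=False); G=g.copy()
            for _ in range(4):
                pts=np.array([proj(p,[G[0]+13.5*np.cos(a),G[1]+13.5*np.sin(a),z],True) for a in t for z in (0,40)]).astype(np.float32)
                h=cv2.moments(cv2.convexHull(pts)); du=np.array([u-h['m10']/h['m00'],v-h['m01']/h['m00']])
                G+= onz(p,u,v,22,True)-onz(p,u-du[0],v-du[1],22,True)
            print('px',u,v,'area',cv2.contourArea(c),h['m00'],'centre',G.round(1),'in tool',(s['tcp_rot'].T@(G-s['tcp_pos'])).round(1))
E
python3 -c "
from bush import *
find('b1',np.array([475,-142]))"
```

```text
13.05 [ 475.  -143.   152.4] [-0.9992 -0.0409  0.002 ]
px 254.62428078250863 185.94150364403527 area 869.0 929.6909566732356 centre [ 475.9 -143.5   22. ] in tool [ -1.2  -0.5 130.4]
```

arm_command(
  moves=[
    {"delta_pos": [-0.002, -0.001, 0.05], "yaw": 0, "grip": 0.65},
    {"delta_pos": [0, 0, 0.08], "yaw": 0, "grip": 0.65},
    {"delta_pos": [0, 0, 0.08], "yaw": 0, "grip": 0.65},
    {"delta_pos": [0, 0, 0.06], "yaw": 0, "grip": 0.65},
    {"delta_pos": [0, 0, 0], "yaw": 0, "grip": 0.1},
    {"delta_pos": [0, 0, 0], "yaw": 0, "grip": 0.1},
    {"delta_pos": [0, 0, 0], "yaw": 0, "grip": 0.1},
    {"delta_pos": [0, 0, 0], "yaw": 0, "grip": 0.1},
    {"delta_pos": [0, 0, 0], "yaw": 0, "grip": 0.1},
  ],
  force=40,
)

```text
time: 14.0
tcp_pos: [476.4, -142.8, 20.0]
tcp_rot: [[-0.999, -0.042, 0.004], [-0.042, 0.999, -0.0], [-0.004, -0.0, -1.0]]
force: [-0.1, 1.5, 3.6]
finger_gap: 0.284
grip_force: 40.0
```

The opening reads a bit tight (24 mm for a 27 mm ring), so the grip is probably near the ring's top edge. I'll regrip a little lower.

arm_command(
  moves=[
    {"delta_pos": [0, 0, 0], "yaw": 0, "grip": 0.55},
    {"delta_pos": [0, 0, 0], "yaw": 0, "grip": 0.55},
    {"delta_pos": [0, 0, 0], "yaw": 0, "grip": 0.55},
    {"delta_pos": [0, 0, 0.014], "yaw": 0, "grip": 0.55},
    {"delta_pos": [0, 0, 0], "yaw": 0, "grip": 0.1},
    {"delta_pos": [0, 0, 0], "yaw": 0, "grip": 0.1},
    {"delta_pos": [0, 0, 0], "yaw": 0, "grip": 0.1},
    {"delta_pos": [0, 0, 0], "yaw": 0, "grip": 0.1},
  ],
  force=40,
)

```text
time: 14.8
tcp_pos: [475.0, -142.8, 11.2]
tcp_rot: [[-0.999, -0.042, -0.0], [-0.042, 0.999, 0.0], [0.0, 0.0, -1.0]]
force: [0.1, 0.1, -1.2]
finger_gap: 0.293
grip_force: 39.2
```

arm_command(
  moves=[
    {"delta_pos": [0, 0, 0], "yaw": 0, "grip": 0.1},
    {"delta_pos": [0, 0, -0.04], "yaw": 0, "grip": 0.1},
    {"delta_pos": [0, 0, -0.06], "yaw": 0, "grip": 0.1},
    {"delta_pos": [0, 0, 0], "yaw": 0, "grip": 0.1},
    {"delta_pos": [0, 0, 0], "yaw": 0, "grip": 0.1},
  ],
)

```text
time: 15.3
tcp_pos: [475.3, -142.7, 61.8]
tcp_rot: [[-0.999, -0.041, 0.002], [-0.041, 0.999, 0.0], [-0.002, 0.0, -1.0]]
force: [-0.7, -0.9, -0.3]
finger_gap: 0.289
grip_force: 39.3
```

```bash
python3 - <<'E'
from h import *
s=r.sense(); print(s['time'],s['tcp_pos'],s['force'],s['finger_gap'])
p,im=snap('wrist'); cv2.imwrite('pics/b2.png',im)
a,si=snap('side'); k=proj(a,s['tcp_pos']).astype(int); print(k)
cv2.imwrite('pics/c7.png',np.hstack([cv2.resize(im[180:330,180:330],(400,400),interpolation=cv2.INTER_CUBIC),cv2.resize(si[k[1]-40:k[1]+40,k[0]-40:k[0]+40],(400,400),interpolation=cv2.INTER_CUBIC)]))
E
```

```text
15.3 [ 475.31346805 -142.73771261   61.82318139] [-0.68599808 -0.90836365 -0.31705876] 0.2893165645694561
[264 225]
```

View pics/c7.png

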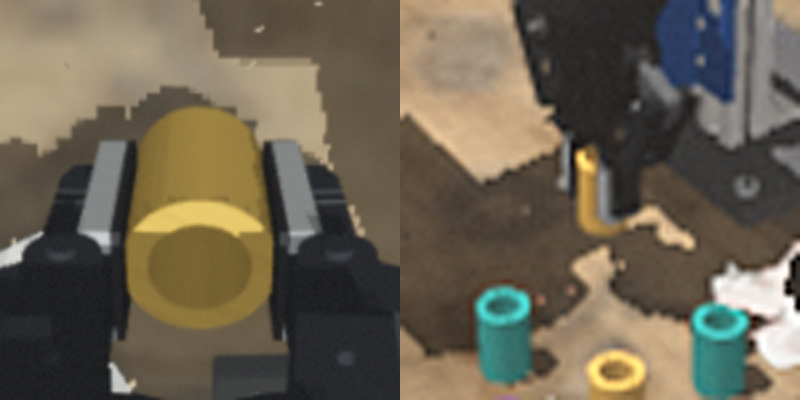

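Both views show the gold ring held upright between the pads, the rim at about (201,264) in the left half. The turquoise and purple look-alikes are untouched.

```bash
python3 - <<'E'
from h import *
s=r.sense(); p=eyes.camera_params('wrist'); 
G=onz(p,201*.375+180,264*.375+180,s['tcp_pos'][2]+28.8,True); R=s['tcp_rot']
off=R.T@(G-s['tcp_pos']); print(G,off)
d=R.T@(np.array([576.3,-35.1,0])-G); print('move',d, d/500)
E
```

```text
[ 473.45630813 -143.08325303   89.41259213] [  0.89646256  -0.26360069 -28.79867444]
move [-107.37207416  103.60409384   89.27065003] [-0.21474415  0.20720819  0.1785413 ]
```

arm_command(
  moves=[
    {"delta_pos": [0, 0, -0.06], "yaw": 0, "grip": 0.1},
    {"delta_pos": [0, 0, -0.09], "yaw": 0, "grip": 0.1},
    {"delta_pos": [0, 0, -0.09], "yaw": 0, "grip": 0.1},
    {"delta_pos": [0, 0, -0.09], "yaw": 0, "grip": 0.1},
    {"delta_pos": [0, 0, -0.03], "yaw": 0, "grip": 0.1},
    {"delta_pos": [0, 0, 0], "yaw": 0, "grip": 0.1},
  ],
)

```text
time: 16.0
tcp_pos: [476.2, -142.9, 243.1]
tcp_rot: [[-0.999, -0.042, 0.004], [-0.042, 0.999, -0.0], [-0.004, -0.0, -1.0]]
force: [-0.3, 0.3, -1.0]
finger_gap: 0.292
grip_force: 39.4
```

arm_command(
  moves=[
    {"delta_pos": [-0.04, 0.04, 0], "yaw": 0, "grip": 0.1},
    {"delta_pos": [-0.06, 0.06, 0], "yaw": 0, "grip": 0.1},
    {"delta_pos": [-0.06, 0.06, 0], "yaw": 0, "grip": 0.1},
    {"delta_pos": [-0.051, 0.047, 0], "yaw": 0, "grip": 0.1},
    {"delta_pos": [0, 0, 0], "yaw": 0, "grip": 0.1},
    {"delta_pos": [0, 0, 0], "yaw": 0, "grip": 0.1},
    {"delta_pos": [0, 0, 0], "yaw": 0, "grip": 0.1},
  ],
)

```text
time: 16.7
tcp_pos: [575.0, -35.5, 239.5]
tcp_rot: [[-0.999, -0.041, -0.004], [-0.041, 0.999, -0.0], [0.004, -0.0, -1.0]]
force: [0.3, -0.0, 0.1]
finger_gap: 0.286
grip_force: 39.5
```

```bash
python3 - <<'E'
from h import *
s=r.sense(); p,im=snap('wrist'); cv2.imwrite('pics/b3.png',im); print(s['time'],s['tcp_pos'],s['tcp_rot'][:,0])
hsv=cv2.cvtColor(im,cv2.COLOR_BGR2HSV)
g=cv2.inRange(hsv,(12,110,60),(30,255,255)); b=cv2.inRange(hsv,(100,110,30),(128,255,255))
g[:,:180]=0;g[:,340:]=0
for v in range(190,330,8):
    x=np.where(g[v])[0]; y=np.where(b[v])[0]
    print(v,'gold',(x.min(),x.max()) if len(x) else '','blue',(y.min(),y.max()) if len(y) else '')
for a in ['gold']:
    for z in (s['tcp_pos'][2]+28.8,s['tcp_pos'][2]-11.2):
        print(z,[proj(p,s['tcp_pos']*[1,1,0]+[dx,dy,z],True).round(0) for dx,dy in [(13.5,0),(-13.5,0),(0,13.5),(0,-13.5)]])
print('mouth',[proj(p,[576.3+dx,-35.1+dy,196.5],True).round(0) for dx,dy in [(17.5,0),(-17.5,0),(0,17.5),(0,-17.5)]])
E
```

```text
16.7 [574.98451999 -35.5260757  239.48937696] [-0.99914306 -0.04121781  0.00377222]
190 gold  blue (np.int64(213), np.int64(297))
198 gold  blue (np.int64(209), np.int64(300))
206 gold  blue (np.int64(206), np.int64(304))
214 gold  blue (np.int64(203), np.int64(307))
222 gold (np.int64(217), np.int64(295)) blue (np.int64(229), np.int64(280))
230 gold (np.int64(219), np.int64(293)) blue (np.int64(230), np.int64(279))
238 gold (np.int64(232), np.int64(277)) blue 
246 gold (np.int64(231), np.int64(278)) blue 
254 gold (np.int64(229), np.int64(279)) blue 
262 gold (np.int64(228), np.int64(280)) blue 
270 gold (np.int64(227), np.int64(282)) blue 
278 gold (np.int64(227), np.int64(282)) blue 
286 gold (np.int64(227), np.int64(281)) blue 
294 gold (np.int64(232), np.int64(276)) blue 
302 gold (np.int64(247), np.int64(260)) blue (np.int64(81), np.int64(103))
310 gold  blue 
318 gold  blue (np.int64(469), np.int64(486))
326 gold  blue (np.int64(464), np.int64(493))
268.289376963402 [array([255., 303.]), array([257., 255.]), array([285., 281.]), array([226., 279.])]
228.289376963402 [array([255., 261.]), array([257., 220.]), array([279., 242.]), array([232., 240.])]
mouth [array([255., 245.]), array([257., 197.]), array([282., 223.]), array([230., 221.])]
```

arm_command(
  moves=[
    {"delta_pos": [-0.002, 0, 0.025], "yaw": 0, "grip": 0.1},
    {"delta_pos": [0, 0, 0.025], "yaw": 0, "grip": 0.1},
    {"delta_pos": [0, 0, 0.02], "yaw": 0, "grip": 0.1},
    {"delta_pos": [0, 0, 0.008], "yaw": 0, "grip": 0.1},
    {"delta_pos": [0, 0, 0], "yaw": 0, "grip": 0.1},
    {"delta_pos": [0, 0, 0], "yaw": 0, "grip": 0.1},
  ],
)

```text
time: 17.35
tcp_pos: [577.4, -35.0, 202.5]
tcp_rot: [[-0.999, -0.042, 0.0], [-0.042, 0.999, -0.0], [-0.0, -0.0, -1.0]]
force: [0.4, 0.4, -0.8]
finger_gap: 0.293
grip_force: 39.5
```

arm_command(
  moves=[
    {"delta_pos": [0.001, 0, 0.006], "yaw": 0, "grip": 0.1},
    {"delta_pos": [0, 0, 0], "yaw": 0, "grip": 0.1},
    {"delta_pos": [0, 0, 0], "yaw": 0, "grip": 0.6},
    {"delta_pos": [0, 0, 0], "yaw": 0, "grip": 0.6},
    {"delta_pos": [0, 0, 0], "yaw": 0, "grip": 0.6},
    {"delta_pos": [0, 0, -0.03], "yaw": 0, "grip": 0.6},
    {"delta_pos": [0, 0, -0.06], "yaw": 0, "grip": 0.6},
    {"delta_pos": [0.04, 0, -0.05], "yaw": 0, "grip": 0.6},
    {"delta_pos": [0.06, 0, 0], "yaw": 0, "grip": 0.6},
    {"delta_pos": [0, 0, 0], "yaw": 0, "grip": 0.6},
  ],
)

```text
time: 18.35
tcp_pos: [524.4, -37.2, 270.8]
tcp_rot: [[-0.999, -0.042, 0.001], [-0.042, 0.999, 0.001], [-0.001, 0.001, -1.0]]
force: [0.9, 0.7, 0.8]
finger_gap: 0.603
grip_force: 0.0
```

```bash
cat > chk.py <<'E'
from h import *
def chk(name):
    s=r.sense(); p,im=snap('wrist'); cv2.imwrite(f'pics/{name}.png',im); print(s['time'],s['tcp_pos'].round(1),s['force'].round(1))
    g=cv2.inRange(cv2.cvtColor(im,cv2.COLOR_BGR2HSV),(12,90,30),(30,255,255))
    n,l,st,c=cv2.connectedComponentsWithStats(g)
    print('mouth px',proj(p,[576.3,-35.1,196.5],True).round(0),'floor',proj(p,[576.3,-35.1,90],True).round(0))
    for i in range(1,n):
        if st[i][4]>15 and 190<c[i][0]<320 and 150<c[i][1]<384: print(c[i].round(0),st[i])
E
python3 -c "
from chk import *
chk('m1')"
```

```text
18.35 [524.4 -37.2 270.8] [0.9 0.7 0.8]
mouth px [255. 262.] floor [255. 214.]
[254. 210.] [245 195  19  31 376]
[226. 252.] [222 249   9   7  55]
[284. 252.] [280 249   9   7  55]
[226. 259.] [223 257   7   5  28]
[284. 259.] [282 257   6   5  29]
```

The first bushing shows at (254,210) through the channel's front slot, at floor level, and both pins are still out. Next is the second bushing.

arm_command(
  moves=[
    {"delta_pos": [0.036, -0.065, 0.03], "yaw": 0, "grip": 0.6},
    {"delta_pos": [0.036, -0.065, 0.04], "yaw": 0, "grip": 0.6},
    {"delta_pos": [0.036, -0.065, 0.04], "yaw": 0, "grip": 0.6},
    {"delta_pos": [0.036, -0.065, 0.04], "yaw": 0, "grip": 0.6},
    {"delta_pos": [0.036, -0.065, 0.045], "yaw": 0, "grip": 0.6},
    {"delta_pos": [0.036, -0.065, 0.045], "yaw": 0, "grip": 0.6},
    {"delta_pos": [0, 0, 0], "yaw": 0, "grip": 0.6},
    {"delta_pos": [0, 0, 0], "yaw": 0, "grip": 0.6},
  ],
)

```text
time: 19.2
tcp_pos: [427.1, -237.3, 148.6]
tcp_rot: [[-0.999, -0.04, -0.001], [-0.04, 0.999, -0.0], [0.001, -0.0, -1.0]]
force: [0.2, -0.1, 0.2]
finger_gap: 0.602
grip_force: 0.0
```

```bash
python3 -c "
from bush import *
find('b4',np.array([423,-237]))"
```

```text
19.2 [ 427.1 -237.3  148.6] [-0.9992 -0.0402  0.0013]
px 252.33370681605973 182.2408963585434 area 892.5 951.1983376640128 centre [ 423.5 -240.1   22. ] in tool [  3.6  -2.7 126.7]
```

arm_command(
  moves=[
    {"delta_pos": [0.007, -0.0055, 0.04], "yaw": 0, "grip": 0.6},
    {"delta_pos": [0, 0, 0.08], "yaw": 0, "grip": 0.6},
    {"delta_pos": [0, 0, 0.08], "yaw": 0, "grip": 0.6},
    {"delta_pos": [0, 0, 0.06], "yaw": 0, "grip": 0.6},
    {"delta_pos": [0, 0, 0.013], "yaw": 0, "grip": 0.6},
    {"delta_pos": [0, 0, 0], "yaw": 0, "grip": 0.1},
    {"delta_pos": [0, 0, 0], "yaw": 0, "grip": 0.1},
    {"delta_pos": [0, 0, 0], "yaw": 0, "grip": 0.1},
    {"delta_pos": [0, 0, 0], "yaw": 0, "grip": 0.1},
    {"delta_pos": [0, 0, 0], "yaw": 0, "grip": 0.1},
  ],
  force=40,
)

```text
time: 20.25
tcp_pos: [424.8, -239.5, 14.3]
tcp_rot: [[-0.999, -0.042, 0.003], [-0.042, 0.999, -0.001], [-0.003, -0.001, -1.0]]
force: [-1.2, 2.9, 6.4]
finger_gap: 0.29
grip_force: 39.8
```

arm_command(
  moves=[
    {"delta_pos": [0, 0, -0.04], "yaw": 0, "grip": 0.1},
    {"delta_pos": [0, 0, -0.08], "yaw": 0, "grip": 0.1},
    {"delta_pos": [0, 0, -0.09], "yaw": 0, "grip": 0.1},
    {"delta_pos": [0, 0, -0.09], "yaw": 0, "grip": 0.1},
    {"delta_pos": [0, 0, -0.09], "yaw": 0, "grip": 0.1},
    {"delta_pos": [0, 0, -0.07], "yaw": 0, "grip": 0.1},
    {"delta_pos": [0, 0, 0], "yaw": 0, "grip": 0.1},
    {"delta_pos": [0, 0, 0], "yaw": 0, "grip": 0.1},
  ],
)

```text
time: 21.05
tcp_pos: [423.3, -239.1, 243.4]
tcp_rot: [[-0.999, -0.041, 0.002], [-0.041, 0.999, 0.0], [-0.002, 0.0, -1.0]]
force: [-0.4, -0.6, -1.5]
finger_gap: 0.289
grip_force: 39.4
```

arm_command(
  moves=[
    {"delta_pos": [-0.0535, 0.0657, 0], "yaw": 0, "grip": 0.1},
    {"delta_pos": [-0.0535, 0.0657, 0], "yaw": 0, "grip": 0.1},
    {"delta_pos": [-0.0535, 0.0657, 0], "yaw": 0, "grip": 0.1},
    {"delta_pos": [-0.0535, 0.0657, 0], "yaw": 0, "grip": 0.1},
    {"delta_pos": [-0.0535, 0.0657, 0], "yaw": 0, "grip": 0.1},
    {"delta_pos": [-0.0535, 0.0657, 0], "yaw": 0, "grip": 0.1},
    {"delta_pos": [0, 0, 0], "yaw": 0, "grip": 0.1},
    {"delta_pos": [0, 0, 0], "yaw": 0, "grip": 0.1},
    {"delta_pos": [0, 0, 0], "yaw": 0, "grip": 0.1},
  ],
)

```text
time: 21.95
tcp_pos: [574.6, -36.3, 241.4]
tcp_rot: [[-0.999, -0.041, -0.003], [-0.041, 0.999, -0.0], [0.003, -0.0, -1.0]]
force: [0.6, 0.0, -0.5]
finger_gap: 0.287
grip_force: 39.5
```

```bash
python3 - <<'E'
from h import *
s=r.sense(); p,im=snap('wrist'); cv2.imwrite('pics/b5.png',im); print(s['time'],s['tcp_pos'],s['tcp_rot'][:,0])
hsv=cv2.cvtColor(im,cv2.COLOR_BGR2HSV)
g=cv2.inRange(hsv,(12,110,60),(30,255,255)); b=cv2.inRange(hsv,(100,110,30),(128,255,255))
g[:,:222]=0;g[:,290:]=0
for v in list(range(216,240,4))+list(range(270,312,4)):
    x=np.where(g[v])[0]; y=np.where(b[v])[0]
    print(v,'gold',(x.min(),x.max()) if len(x) else '','blue',(y.min(),y.max()) if len(y) else '')
z=s['tcp_pos'][2]+25.7
print(z,[proj(p,s['tcp_pos']*[1,1,0]+[dx,dy,z],True).round(0) for dx,dy in [(13.5,0),(-13.5,0),(0,13.5),(0,-13.5)]])
print('mouth',[proj(p,[576.3+dx,-35.1+dy,196.5],True).round(0) for dx,dy in [(17.5,0),(-17.5,0),(0,17.5),(0,-17.5)]])
E
```

```text
21.95 [574.57892554 -36.2744376  241.39194423] [-0.99914703 -0.04116811  0.00322584]
216 gold (np.int64(222), np.int64(289)) blue (np.int64(206), np.int64(306))
220 gold (np.int64(222), np.int64(289)) blue (np.int64(231), np.int64(281))
224 gold (np.int64(235), np.int64(275)) blue (np.int64(231), np.int64(281))
228 gold (np.int64(222), np.int64(289)) blue (np.int64(278), np.int64(280))
232 gold (np.int64(232), np.int64(277)) blue (np.int64(279), np.int64(280))
236 gold (np.int64(231), np.int64(278)) blue 
270 gold (np.int64(227), np.int64(281)) blue 
274 gold (np.int64(228), np.int64(281)) blue 
278 gold (np.int64(228), np.int64(281)) blue 
282 gold (np.int64(230), np.int64(279)) blue 
286 gold (np.int64(233), np.int64(275)) blue 
290 gold (np.int64(240), np.int64(268)) blue 
294 gold  blue 
298 gold  blue 
302 gold  blue (np.int64(81), np.int64(104))
306 gold  blue 
310 gold  blue 
267.0919442260562 [array([255., 299.]), array([257., 252.]), array([285., 277.]), array([227., 276.])]
mouth [array([256., 244.]), array([258., 197.]), array([283., 222.]), array([232., 220.])]
```

```bash
python3 - <<'E'
from h import *
for n in ('b3','b5'):
    h=cv2.cvtColor(cv2.imread(f'pics/{n}.png'),cv2.COLOR_BGR2HSV)
    print(n,[(v,*(int(k) for k in h[v,255])) for v in range(210,310,3)])
E
```

```text
b3 [(210, 107, 172, 107), (213, 107, 173, 109), (216, 107, 167, 84), (219, 111, 52, 79), (222, 21, 149, 147), (225, 21, 149, 147), (228, 22, 150, 148), (231, 22, 149, 147), (234, 21, 152, 148), (237, 21, 150, 148), (240, 22, 152, 148), (243, 21, 149, 149), (246, 21, 153, 147), (249, 22, 155, 148), (252, 21, 149, 111), (255, 22, 146, 184), (258, 23, 138, 221), (261, 23, 138, 221), (264, 22, 150, 165), (267, 21, 157, 112), (270, 21, 150, 114), (273, 21, 151, 113), (276, 21, 149, 113), (279, 21, 153, 112), (282, 21, 152, 111), (285, 21, 150, 112), (288, 21, 154, 111), (291, 21, 150, 112), (294, 21, 151, 113), (297, 21, 151, 132), (300, 21, 149, 135), (303, 18, 84, 134), (306, 18, 72, 131), (309, 18, 76, 130)]
b5 [(210, 108, 168, 108), (213, 21, 144, 142), (216, 21, 150, 146), (219, 21, 149, 147), (222, 22, 153, 145), (225, 22, 151, 145), (228, 22, 149, 145), (231, 21, 149, 145), (234, 22, 152, 144), (237, 21, 151, 144), (240, 21, 151, 145), (243, 21, 149, 144), (246, 22, 141, 211), (249, 23, 138, 223), (252, 23, 138, 220), (255, 22, 154, 129), (258, 21, 156, 111), (261, 21, 149, 111), (264, 21, 150, 112), (267, 21, 150, 112), (270, 21, 155, 112), (273, 21, 154, 111), (276, 21, 148, 112), (279, 21, 152, 111), (282, 21, 155, 110), (285, 21, 157, 112), (288, 21, 150, 131), (291, 21, 146, 131), (294, 20, 84, 134), (297, 18, 61, 133), (300, 18, 57, 126), (303, 17, 64, 131), (306, 16, 73, 130), (309, 18, 78, 131)]
```

```bash
python3 - <<'E'
from h import *
s=r.sense(); T=s['tcp_pos']; a,im=snap('side'); cv2.imwrite('pics/s6.png',im)
h=cv2.cvtColor(im,cv2.COLOR_BGR2HSV); g=cv2.inRange(h,(14,110,60),(30,255,255))
c=proj(a,T).astype(int); print(T,c)
t=np.linspace(0,2*np.pi,60,endpoint=False)
for dx,dz in [(0,0),(-3.7,0),(-1.5,-4),(0,-7.6)]:
    q=np.array([proj(a,T+[dx+13.5*np.cos(k),13.5*np.sin(k),-14.3+dz],) for k in t]); print(dx,dz,q.min(0).round(1),q.max(0).round(1))
y0,x0=c[1]-12,c[0]-9
for v in range(y0,c[1]+14): print(v,''.join('#' if g[v,u] else '.' for u in range(x0,c[0]+12)),x0)
E
```

```text
[574.67385389 -36.56239102 241.93734404] [274 140]
0 0 [269.3 143.6] [279.1 147.5]
-3.7 0 [268.1 143.8] [278.  147.8]
-1.5 -4 [268.8 145. ] [278.6 149. ]
0 -7.6 [269.3 146.1] [279.1 150.1]
128 ..................... 265
129 #.................... 265
130 #.....##............. 265
131 #...#####............ 265
132 #...#####............ 265
133 ....#####............ 265
134 ....#####............ 265
135 ....#####............ 265
136 ....#####............ 265
137 ....#####............ 265
138 ....#####............ 265
139 ....#####............ 265
140 ....#####............ 265
141 ....#####............ 265
142 ....#####............ 265
143 ....######...#....... 265
144 ....##########....... 265
145 ....##########....... 265
146 ....#########........ 265
147 .....###............. 265
148 ..................... 265
149 ..................... 265
150 ..................... 265
151 ...#.........######## 265
152 ......#......######## 265
153 ####..........####### 265
```

arm_command(
  moves=[
    {"delta_pos": [-0.0095, 0.002, 0], "yaw": 0, "grip": 0.1},
    {"delta_pos": [0, 0, 0.02], "yaw": 0, "grip": 0.1},
    {"delta_pos": [0, 0, 0.02], "yaw": 0, "grip": 0.1},
    {"delta_pos": [0, 0, 0.012], "yaw": 0, "grip": 0.1},
    {"delta_pos": [0, 0, 0], "yaw": 0, "grip": 0.1},
    {"delta_pos": [0, 0, 0], "yaw": 0, "grip": 0.1},
  ],
)

```text
time: 22.65
tcp_pos: [580.4, -34.5, 216.6]
tcp_rot: [[-0.999, -0.042, -0.0], [-0.042, 0.999, -0.0], [0.0, -0.0, -1.0]]
force: [-0.2, -0.7, -0.8]
finger_gap: 0.291
grip_force: 39.5
```

```bash
python3 - <<'E'
from h import *
s=r.sense(); p,im=snap('wrist'); cv2.imwrite('pics/b6.png',im); print(s['time'],s['tcp_pos'],s['force'])
h=cv2.cvtColor(im,cv2.COLOR_BGR2HSV)
print([(v,*(int(k) for k in h[v,255][[0,2]])) for v in range(196,300,2)])
z=s['tcp_pos'][2]; T=s['tcp_pos']
print('mouth near outer/inner',[proj(p,[576.2-k,-35.8,196.5],True).round(1) for k in (17.5,15.5)],'bush near bottom, near top, far top',[proj(p,[T[0]+d,T[1],zz],True).round(1) for d,zz in ((-13.5,z-14.3),(-13.5,z+25.7),(13.5,z+25.7))])
E
```

```text
22.65 [580.39878588 -34.54375872 216.57411489] [-0.22331636 -0.74679044 -0.79358163]
[(196, 109, 81), (198, 108, 106), (200, 108, 110), (202, 107, 108), (204, 107, 108), (206, 108, 108), (208, 107, 108), (210, 107, 104), (212, 17, 97), (214, 21, 147), (216, 21, 147), (218, 21, 146), (220, 21, 147), (222, 21, 146), (224, 21, 147), (226, 22, 146), (228, 21, 147), (230, 21, 147), (232, 21, 146), (234, 21, 146), (236, 21, 145), (238, 21, 146), (240, 21, 145), (242, 21, 146), (244, 21, 150), (246, 22, 212), (248, 23, 224), (250, 23, 225), (252, 23, 221), (254, 22, 199), (256, 21, 113), (258, 21, 117), (260, 21, 114), (262, 21, 113), (264, 21, 113), (266, 21, 114), (268, 21, 113), (270, 21, 113), (272, 21, 112), (274, 21, 113), (276, 21, 112), (278, 21, 112), (280, 21, 111), (282, 21, 112), (284, 21, 111), (286, 21, 122), (288, 22, 132), (290, 21, 133), (292, 21, 132), (294, 19, 148), (296, 18, 153), (298, 19, 148)]
mouth near outer/inner [array([255.1, 200.5]), array([255. , 203.8])] bush near bottom, near top, far top [array([256.7, 217.5]), array([257.3, 251.8]), array([254.7, 299.3])]
```

arm_command(
  moves=[
    {"delta_pos": [0.001, -0.001, 0.01], "yaw": 0, "grip": 0.1},
    {"delta_pos": [0, 0, 0.01], "yaw": 0, "grip": 0.1},
    {"delta_pos": [0, 0, 0.006], "yaw": 0, "grip": 0.1},
    {"delta_pos": [0, 0, 0], "yaw": 0, "grip": 0.1},
    {"delta_pos": [0, 0, 0], "yaw": 0, "grip": 0.1},
  ],
)

```text
time: 23.2
tcp_pos: [580.0, -35.0, 203.8]
tcp_rot: [[-0.999, -0.042, -0.0], [-0.042, 0.999, -0.0], [0.0, -0.0, -1.0]]
force: [-0.4, 0.2, -0.6]
finger_gap: 0.293
grip_force: 39.5
```

arm_command(
  moves=[
    {"delta_pos": [0, 0, 0.004], "yaw": 0, "grip": 0.1},
    {"delta_pos": [0, 0, 0], "yaw": 0, "grip": 0.1},
    {"delta_pos": [0, 0, 0], "yaw": 0, "grip": 0.6},
    {"delta_pos": [0, 0, 0], "yaw": 0, "grip": 0.6},
    {"delta_pos": [0, 0, 0], "yaw": 0, "grip": 0.6},
    {"delta_pos": [0, 0, -0.03], "yaw": 0, "grip": 0.6},
    {"delta_pos": [0, 0, -0.06], "yaw": 0, "grip": 0.6},
    {"delta_pos": [0.04, 0, -0.05], "yaw": 0, "grip": 0.6},
    {"delta_pos": [0.06, 0, 0], "yaw": 0, "grip": 0.6},
    {"delta_pos": [0, 0, 0], "yaw": 0, "grip": 0.6},
  ],
)

```text
time: 24.2
tcp_pos: [527.7, -37.3, 273.3]
tcp_rot: [[-0.999, -0.042, 0.001], [-0.042, 0.999, 0.001], [-0.002, 0.001, -1.0]]
force: [0.4, -0.4, 0.4]
finger_gap: 0.599
grip_force: 0.0
```

```bash
python3 -c "
from chk import *
chk('m2')
p=eyes.camera_params('wrist'); print([proj(p,[562.5,-35.8,z],True).round(0) for z in (50,90,130)])
t,im=snap('top'); a=cv2.imread('pics/top0.png')
for n,u,v in [('tape',170,168),('etape',306,182),('pliers',333,163)]:
    print(n,cv2.absdiff(im,a)[v-12:v+12,u-12:u+12].mean())"
```

```text
24.2 [527.7 -37.3 273.3] [ 0.4 -0.4  0.4]
mouth px [255. 257.] floor [255. 211.]
[254. 213.] [246 192  17  43 540]
[226. 248.] [222 245   9   7  53]
[284. 248.] [280 245   9   7  55]
[284. 255.] [282 253   6   5  26]
[226. 255.] [223 254   7   4  25]
[array([255., 189.]), array([255., 199.]), array([255., 212.])]
tape 49.638888888888886
etape 2.2546296296296298
pliers 2.032986111111111
```

```bash
python3 -c "
from h import *
p,im=snap('top'); a=cv2.imread('pics/top0.png')
for i in (a,im):
    m,b=blobs(i[140:200,140:200],(22,150,60),(32,255,255),10); print([(c.round(1)+140,s[4]) for c,s in b], i[150:190:8,150:190:8,2].tolist())
s,im=snap('side'); a=cv2.imread('pics/side0.png')
k=proj(s,[629,247,33]).astype(int); print(k,cv2.absdiff(im,a)[k[1]-10:k[1]+10,k[0]-10:k[0]+10].mean())
for i in (a,im):
    m,b=blobs(i,(22,150,60),(32,255,255),30); print([(c.round(1),s[4]) for c,s in b])
"
```

```text
[(array([166.4, 167.9]), np.int32(233)), (array([171.3, 174.3]), np.int32(11))] [[138, 151, 155, 86, 146], [132, 151, 161, 83, 148], [138, 110, 228, 158, 136], [159, 164, 211, 80, 123], [212, 146, 127, 122, 152]]
[(array([166.9, 162.6]), np.int32(64))] [[136, 149, 153, 84, 144], [130, 149, 158, 76, 145], [135, 105, 131, 145, 167], [172, 186, 198, 206, 214], [216, 221, 216, 229, 234]]
[244 165] 6.069166666666667
[(array([496.4,  33.3]), np.int32(360)), (array([404.4,  75.7]), np.int32(175)), (array([278.2, 154.5]), np.int32(201)), (array([246., 165.]), np.int32(65))]
[(array([496.5,  33.3]), np.int32(339)), (array([404.3,  75.7]), np.int32(175)), (array([289. , 153.3]), np.int32(101)), (array([262.6, 155.2]), np.int32(44)), (array([247.1, 162.2]), np.int32(40))]
```

```bash
python3 -c "
from h import *
print(r.close_job(), r.sense()['time'])"
```

```text
the job is handed in; nothing more can be done
the job is handed in; nothing more can be done
```

The job is handed in at about 24 s: the magazine hangs fully home with both pins out, both bronze bushings are stacked in its channel, the robot touches nothing, and the tape roll and pliers are unmoved (the tape measure was partly hidden by the arm in my last check, but nothing came near it).

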